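Hang the fan carrier on the burn-in rail

ROBOT

A 7-joint arm with a two-finger parallel gripper is mounted at the origin on the work surface. World frame = base frame: x ahead of the robot, y to its left, z up, the work surface at z = 0. Lengths are in m, angles in rad, forces in N, time in s.
With the tool pointing down it reaches from about 0.35 to 0.9 m from the base axis. Payload 8.1 kg.
Tool frame: the origin (TCP) lies on the centre line of the jaws, within the pads' length; the fingertips stand 19 mm ahead of it and the grasp point (between the pads) is the TCP; z points along the fingers, y is the direction in which the jaws open and shut (so a half turn about z gives the same grasp; the last joint's range is limited). The gripper opens to 92 mm and grips with 3 to 60 N. Pads are 19 mm wide; open, the fingers measure 130 mm over their backs; the gripper's body (75 mm by 190 mm) begins 47 mm behind the grasp point.
Start: joints at [1.23, 0.434, 0.025, 1.573, -0.012, 1.134, -0.075], TCP at [0.147, -0.607, 0.217] pointing down, gripper open.
Joint ranges: [-2.62, 2.62], [-0.44, 2.09], [-1.27, 1.32], [0.08, 2.57], [-1.32, 4.46], [0.12, 2], [-2.74, 2.74]. Speed limits (rad/s): [2.22, 2.22, 3.01, 3.01, 3.14, 3.14, 3.14].

INTERFACE

Orientations are given as a rotation vector (axis times angle).
In Python, from cell import monitor, imaging, workorder, outline_of gives the robot as it stands.
- The arm moves only by the tool move_arm, never from a script. Its argument "series" is a list of rows, each a list of 6 numbers: the shift along the world's x, y, z in cm, then the turn, a rotation vector about the world's x, y, z in degrees. A call has 1 to 8 rows; each row shifts and turns the commanded pose from where the row before left it; what a row does not reach is not made up. A row lasts 1/10 s, in which the tool goes at most 50 mm and 8.59 degrees, less where a joint would pass 70% of its speed; a pose out of reach is approached as far as the arm can. A call with a gripper value outside its range is refused whole. "grip" is the opening, from 0 (shut) to 1 (fully open), set as the call begins (left out, the last holds). The fingers move at their own pace and stop on an object; "force" is the grip in N (left out, the last holds). Time passes only in rows, so rows that do not move let the fingers close. It gives the time, the measured TCP pose, the force and the opening at its end, in the units of the state.
- monitor.observe(): the state, without advancing time (a new reading comes with each control period).
- imaging.get_image(name): name is "scene" or "top" or "wrist"; returns a dict with "color" (400x640x3 uint8, red, green, blue), "fx", "fy", "cx", "cy" (pixels), "rvec" (rotation vector, rad) and "tvec" (3), from world to camera coordinates, as OpenCV has them; the wrist camera has in their place "mount" (4x4, takes a point from camera to tool coordinates, whose origin is the TCP and whose axes are the flange's). Camera axes: x right, y down, z forward; pixel columns grow to the right and rows downward; lengths in m; the calibration is good to about 2 mm. A picture is of the moment at which its call begins: read the wrist's pose just before it. There is no depth.
- workorder.sign_off(): hands the job in, once; it reports no verdict.
Trained networks look in the newest picture that a camera, given by its name, has taken for a name from the list of things; names that differ only in an ending like _2 or _b are one class to them, and where a whole thing is asked for, a point or a joint stands for the part that bears it (a point fixed in the world has none). Each returns a list of dicts, best first, with "p" (0 to 1); they miss things now and then, are a little off and sometimes report something else, mostly with a low value. They report only what shows in the picture. A call takes as long as a camera call.
- outline_of(camera, thing): "mask" (400x640 bool, what is visible of it) and "rect" ([left, top, width, height] in pixels, round what is visible of it).
The state is a dict: "clock": time; "joints": joint angles; "dq": joint speeds; "joint_efforts": joint torques, N m; "position": TCP position; "ee_rot": TCP orientation; "force": force on the tool from outside, world axes, zero at the start; "ft_torque": the same for the moment, N m; "width": opening from 0.0 (shut) to 1.0 (fully open).
Only numpy, scipy, OpenCV 4.12 (cv2) and the standard library are available. Lean on these libraries where they do the work, as an engineer would, in place of code of your own. Each camera call takes 0.05 s, during which the arm holds its last target. There are 200 camera calls.

TASK

Of the two tray carriers standing on the bench, take the one with the hook by its upright grip, lift its hook over the rail's anti-jump lip (the low wall on the robot's side) and lower it until the hook rests fully home on the floor of the rail's channel, square to the rail and between its two posts, and only then let go. Leave the carrier without a hook where it stands.

Things in the scene. Friction and masses are not known exactly. Their poses are not given: they have to be found in the camera images.
- carrier_grip (a point): Hooked carrier, loose, 0.4 kg: grasp point on its upright grip plate (14 mm thick along x, 40 wide along y, top 22 mm above the point), 224 mm above its underside. x: from spine to hook, at start within 25 degrees of straight ahead; z up. A tray with a fan (x -50 to +60, 80 mm wide, 31 high) hangs on a 4 mm spine whose inner face is 43 mm behind the point. It balances under the grip.
- carrier_foot (a point): Hook foot of the same carrier, same axes: centre of the underside of a block 16 mm thick along x, 40 wide along y, that hangs 30 mm down from the 6 mm top arm between spine and grip. 74 mm straight below carrier_grip, 150 mm above the carrier's underside. The gap from foot to spine, open below the arm, is 35 mm: the lip goes in there.
- rail_seat (a point): Fixed rail, 430 mm long along y, on 40 mm posts at y +-195: middle of its channel's floor, 170 mm above the bench. x: across, away from the robot. Channel 36 mm wide; lip on -x 4 mm thick, 20 high; fence on +x 36 high; beam below 44 wide, 20 thick; under it free between the posts. Hung, the carrier's x lies along the rail's x, spine on the robot's side, underside 20 mm above the bench.
- caddy_grip (a point): The other carrier, to be left alone: the same tray, with green circuit boards lying in it and a straight post in its middle (14 by 40 mm, 246 mm tall), no arm, spine or hook. The point is on the post, 224 mm above the underside. z up. Loose, 0.4 kg. It stands on the other side (left or right) from the hooked one.

How it is judged:
On the way, in this order (a step that is already met when the one before it is completed fails the run):
1. the hook foot is above the channel, higher than the lip, upright (z of carrier_foot in the frame of rail_seat between 0.02 and 0.12 m and x of carrier_foot in the frame of rail_seat between -0.016 and 0.016 m and angle between carrier_foot's own z axis and vertical below 0.3 rad), for 0.1 s.
2. the hook foot is down in the channel, within 6 mm of its floor, with the fingers still on the carrier (lowered, not dropped) (z of carrier_foot in the frame of rail_seat below 0.006 m and x of carrier_foot in the frame of rail_seat between -0.016 and 0.016 m and contact force between the fingers and carrier above 0.3 N), for 0.1 s.
At the end, for the whole second after the job is handed in: The hook foot rests on the channel floor (4 mm), within 16 mm of its centre line and 150 mm of its middle; the carrier hangs upright (7 degrees), square to the rail (14 degrees), released and at rest; the hookless carrier is within 30 mm of its start (z of carrier_foot in the frame of rail_seat between -0.004 and 0.004 m and x of carrier_foot in the frame of rail_seat between -0.016 and 0.016 m and y of carrier_foot in the frame of rail_seat between -0.15 and 0.15 m and angle between carrier_foot's own z axis and vertical below 0.12 rad and angle between the x axis of carrier_foot and the x axis of rail_seat, either way round below 0.25 rad and linear speed of carrier below 0.03 m/s and distance of caddy_grip from where it was at the start of the episode below 0.03 m); the robot touches nothing.
It fails at once if the carrier without a hook is knocked or moved by more than 30 mm (distance of caddy_grip from where it was at the start of the episode above 0.03 m).
It also fails if it takes over 38 s, if anything falls off the work surface, if the arm or the gripper's body presses on something with over 40 N, if the wrist force passes 120 N, or if a joint passes its speed limit or range.

## Working session

There is one attempt and no reset: what is moved stays moved. The work goes in short steps, Python scripts to look and compute and a tool call to move; the robot and the scene stay as the last step left them, time stands still between calls to the robot, and variables do not carry over. Pictures are saved under pics/ and viewed, about 8 in all and at most 12, crops included, and the job is handed in when it is done.

Besides the shell and the picture viewer there is one more tool, called after "Emit:" by a JSON object that holds its "op" and its "data". move_arm: Moves the arm, as the interface text tells. Its arguments: {"type":"object","properties":{"series":{"type":"array"},"grip":{"type":"number"},"force":{"type":"number"}},"required":["series"]}

```bash
ls; mkdir -p pics; cat > h.py <<'E'
import numpy as np, cv2
from cell import monitor, imaging, workorder, outline_of
def cam(n):
    s=monitor.observe(); d=imaging.get_image(n)
    if 'mount' in d:
        T=np.eye(4);T[:3,:3]=cv2.Rodrigues(np.array(s['ee_rot'],float))[0];T[:3,3]=s['position']
        W=np.linalg.inv(T@np.array(d['mount'])); R=W[:3,:3];t=W[:3,3]
    else: R=cv2.Rodrigues(np.array(d['rvec'],float))[0];t=np.array(d['tvec'],float).ravel()
    K=np.array([[d['fx'],0,d['cx']],[0,d['fy'],d['cy']],[0,0,1]])
    return d['color'],K,R,t
def proj(P,K,R,t):
    q=(np.atleast_2d(P)@R.T+t)@K.T; return q[:,:2]/q[:,2:]
def onz(uv,z,K,R,t):
    uv=np.atleast_2d(uv); r=np.c_[uv,np.ones(len(uv))]@np.linalg.inv(K).T@R; c=-R.T@t
    return c+r*((z-c[2])/r[:,2])[:,None]
def save(n,im): cv2.imwrite('pics/'+n+'.png',im[:,:,::-1])
E
python3 - <<'E'
from h import *
print(monitor.observe())
for n in ['scene','top']:
    im,K,R,t=cam(n); print(n,K[0,0],K[0,2],K[1,2],'c',-R.T@t,'fwd',R[2]); save(n,im)
    for th in ['carrier_grip','carrier_foot','rail_seat','caddy_grip']:
        try: print(th,[(round(o['p'],2),o['rect']) for o in outline_of(n,th)])
        except Exception as e: print(th,e)
E
```

```text
pics
{'clock': 0.0, 'joints': array([ 1.23038979,  0.43520546,  0.02496779,  1.57409046, -0.01159218,
        1.13401467, -0.07509064]), 'dq': array([-3.43076077e-04,  6.77807042e-04,  1.68087463e-03,  5.03700211e-05,
        1.34165505e-04, -2.76298657e-05,  1.91778711e-03]), 'joint_efforts': array([ 1.45948001e-03, -6.67827272e+01,  9.85720418e-01, -3.14458466e+01,
       -6.04983210e-02,  4.29728057e-02,  9.63029242e-05]), 'position': array([ 0.14705042, -0.60690963,  0.21625839]), 'ee_rot': array([-3.11789381e+00, -3.72402036e-01,  5.21161965e-04]), 'force': array([-0.21247587,  1.25152093,  0.04526036]), 'ft_torque': array([-0.00648579,  0.02974891, -0.01722609]), 'width': 0.9980409490380104}
scene 412.30269319742024 319.3878557695658 201.5832807321101 c [1.09174632 0.12230177 0.57290337] fwd [-0.8538726  -0.16249199 -0.49446732]
carrier_grip [(0.7, [370.7, 182.0, 39.4, 101.4])]
carrier_foot [(0.57, [367.9, 181.4, 36.9, 101.6])]
rail_seat [(0.81, [185.2, 227.2, 341.6, 172.8])]
caddy_grip [(0.81, [216.2, 168.9, 35.3, 128.1])]
top 386.5261448588023 319.1708485042143 197.27280795081467 c [ 0.41001235 -0.00247079  0.86513139] fwd [ 0.17733958  0.00526556 -0.98413563]
carrier_grip [(0.66, [228.1, 221.0, 64.1, 59.4])]
carrier_foot [(0.78, [234.0, 221.9, 59.0, 58.2])]
rail_seat [(0.62, [156.4, 109.7, 266.1, 88.6])]
caddy_grip [(0.55, [382.2, 219.9, 59.4, 58.2])]
```

View pics/top.png

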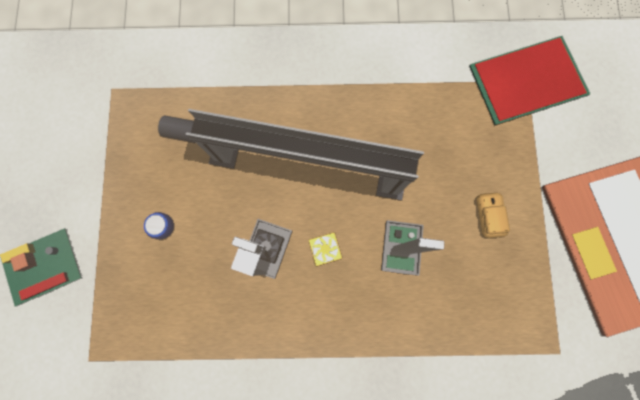

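View pics/scene.png

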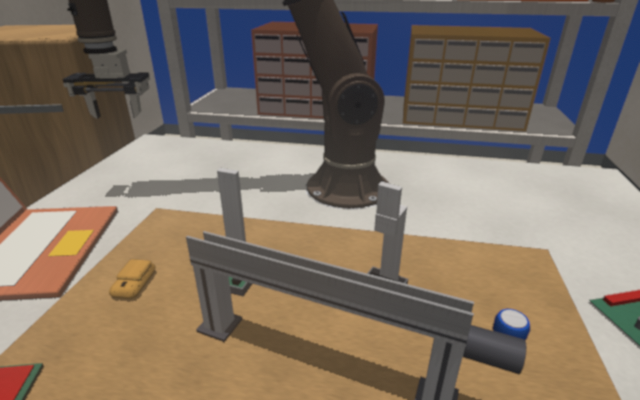

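Top view: the hooked carrier is on the left (grip about (245,243), arm (246,262)), the caddy with green boards at (403,248), and the rail runs from (190,120) to (420,165). A dark cylinder sits at the rail's left end. The scene view agrees. Next I'll fit box models to the masks.

```bash
cat > fit.py <<'E'
from h import *
from scipy.optimize import minimize
CAR=[(-50,60,-40,40,-224,-193),(-47,-43,-20,20,-224,-38),(-47,8,-20,20,-44,-38),(-8,8,-20,20,-74,-44),(-7,7,-20,20,-44,22)]
RAIL=[(-22,22,-215,215,-20,0),(-22,-18,-215,215,0,20),(18,22,-215,215,0,36),(-20,20,-215,-175,-170,-20),(-20,20,175,215,-170,-20)]
CAD=[(-50,60,-40,40,-224,-193),(-7,7,-20,20,-224,22)]
def corners(b): return np.array([[x,y,z] for x in b[:2] for y in b[2:4] for z in b[4:]])/1000
def pose(p,z):
    c,s=np.cos(p[2]),np.sin(p[2]); return np.array([[c,-s,0],[s,c,0],[0,0,1]]),np.array([p[0],p[1],z])
def render(model,p,z,cams):
    Q,o=pose(p,z); m=np.zeros((400,640),np.uint8)
    for b in model:
        h=cv2.convexHull((proj(corners(b)@Q.T+o,*cams)).astype(np.float32))
        cv2.fillConvexPoly(m,np.round(h*16).astype(np.int32),255,cv2.LINE_AA,4)
    return m/255.
def fit(model,p0,z,views):
    def cost(p):
        c=0
        for m,cm in views:
            r=render(model,p,z,cm); c-=np.minimum(m,r).sum()/np.maximum(m,r).sum()
        return c
    sx=np.array([p0+d for d in [np.zeros(3),[.03,0,0],[0,.03,0],[0,0,.2]]])
    for k in range(2):
        r=minimize(cost,p0,method='Nelder-Mead',options=dict(initial_simplex=sx,xatol=1e-4,fatol=1e-5)); p0=r.x; sx=np.array([p0+d for d in [np.zeros(3),[-.02,0,0],[0,-.02,0],[0,0,-.1]]])
    return r.x,r.fun
def draw(im,model,p,z,cm,col):
    Q,o=pose(p,z)
    for b in model:
        u=np.round(proj(corners(b)@Q.T+o,*cm)*16).astype(int)
        for i in range(8):
            for j in (1,2,4):
                if not i&j: cv2.line(im,tuple(map(int,u[i])),tuple(map(int,u[i|j])),col,1,cv2.LINE_AA,4)
E
cat > f1.py <<'E'
from fit import *
V={}
for n in ['scene','top']:
    im,*cm=cam(n); V[n]=(cv2.resize(im,None,fx=2,fy=2,interpolation=2),cm,{th:outline_of(n,th) for th in ['carrier_grip','rail_seat','caddy_grip']})
im,cm,o=V['top']
def s2(cm): K=cm[0].copy(); K[:2]*=2; return [K,cm[1],cm[2]]
vis={n:V[n][0].copy() for n in V}
for th,mod,z,g in [('carrier_grip',CAR,.224,(245,243)),('rail_seat',RAIL,.17,(305,145)),('caddy_grip',CAD,.224,(431,244))]:
    g=onz(g,z,*cm)[0]; p0=np.array([g[0],g[1],-.15 if th!='caddy_grip' else 0])
    for ns in [['top'],['scene','top']]:
        vs=[(V[n][2][th][0]['mask'].astype(float),V[n][1]) for n in ns if V[n][2][th]]
        p,f=fit(mod,p0,z,vs); print(th,ns,p.round(4),round(f,3))
    for n in V: draw(vis[n],mod,p,z,s2(V[n][1]),(255,0,0))
a=vis['top'][200:580,280:900]; b=vis['scene'][300:800,340:1080]
save('fa',a); save('fb',b)
E
python3 f1.py
```

```text
carrier_grip ['top'] [ 0.4476  0.1214 -0.3386] -0.935
carrier_grip ['scene', 'top'] [ 0.447   0.1222 -0.3522] -1.44
rail_seat ['top'] [ 0.6302  0.0316 -0.2053] -0.863
rail_seat ['scene', 'top'] [ 0.6305  0.032  -0.2065] -1.705
caddy_grip ['top'] [ 0.4435 -0.1759 -0.1136] -0.9
caddy_grip ['scene', 'top'] [ 0.4437 -0.1754 -0.1277] -1.338
```

View pics/fa.png

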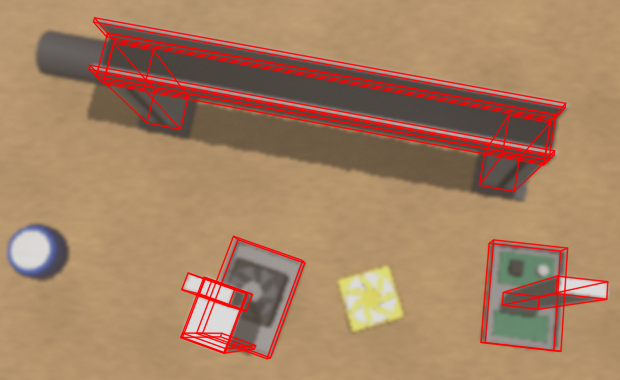

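View pics/fb.png

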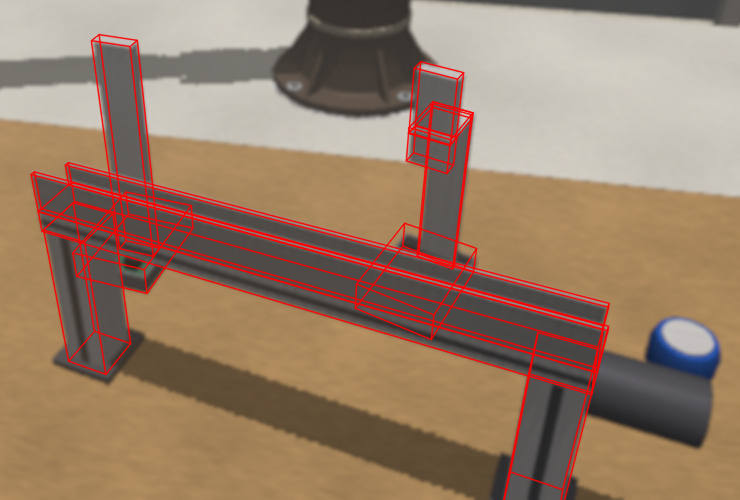

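The fits overlay well: carrier grip (0.447, 0.122) yaw −0.34, rail (0.630, 0.032) yaw −0.206, caddy (0.444, −0.176). Now I raise the arm and swing over.

Emit:
{"op": "move_arm", "data": {"series": [[2.5,2.5,2,0,0,7],[3,3,2,0,0,7],[3,3,2,0,0,7],[3,3,2,0,0,7],[3,3,2,0,0,7],[3,3,2,0,0,7],[3,3,2,0,0,7],[3,3,2,0,0,7]], "grip": 1, "force": 30}}

```text
clock: 1.7
position: [0.3831, -0.371, 0.3782]
ee_rot: [2.575, 1.799, -0.0]
force: [0.5, -0.8, -0.3]
width: 1.0
```

Emit:
{"op": "move_arm", "data": {"series": [[0.5,4,0,0,0,0],[0.5,4.5,0,0,0,0],[0.5,4.5,0,0,0,0],[0.5,4.5,0,0,0,0],[0.5,4.5,0,0,0,0],[0.5,4.5,0,0,0,0],[0.5,4.5,0,0,0,0],[0,4,0,0,0,0]]}}

```text
clock: 2.5
position: [0.4172, -0.0201, 0.3773]
ee_rot: [2.578, 1.794, 0.001]
force: [1.1, -0.4, -0.0]
width: 0.998
```

```bash
cat > w.py <<'E'
from fit import *
import sys
im,*cm=cam('wrist'); o=outline_of('wrist','carrier_grip')
v=cv2.resize(im,None,fx=1.25,fy=1.25,interpolation=2); K=cm[0].copy(); K[:2]*=1.25
draw(v,CAR,np.array([.4473,.1217,-.342]),.224,[K,*cm[1:]],(255,0,0)); save(sys.argv[1],v)
if o:
    print(o[0]['p'],o[0]['rect'])
    print(fit(CAR,np.array([.4473,.1217,-.342]),.224,[(o[0]['mask'].astype(float),cm)]))
s=monitor.observe();print(s['clock'],s['position'],s['ee_rot'])
Rm=cv2.Rodrigues(s['ee_rot'])[0];print('y axis deg',np.degrees(np.arctan2(Rm[1,1],Rm[0,1])),Rm[:,2])
E
python3 w.py w1
```

```text
0.94 [246.6, 0.2, 104.7, 71.4]
(array([ 0.4482573 ,  0.12243024, -0.36465795]), np.float64(-0.951891689161971))
2.6 [ 0.41691942 -0.01659334  0.37768663] [-2.57160701 -1.80455298 -0.00278414]
y axis deg -19.883682085286985 [ 0.0014488   0.00102105 -0.99999843]
```

Emit:
{"op": "move_arm", "data": {"series": [[0.7,3.5,0,0,0,0],[0.7,3.5,0,0,0,0],[0.7,3.5,0,0,0,0],[0.5,3,0,0,0,0],[0.3,0.2,-1,0,0,0],[0.1,0.1,-2,0,0,0],[0,0,-1,0,0,0],[0,0,0,0,0,0]]}}

```text
clock: 3.4
position: [0.4465, 0.1141, 0.3356]
ee_rot: [-2.58, -1.791, 0.004]
force: [0.1, -0.2, 0.4]
width: 1.001
```

```bash
python3 w.py w2
```

```text
0.68 [268.6, 110.3, 97.0, 101.4]
(array([ 0.44793369,  0.12242013, -0.36204837]), np.float64(-0.9493789787164284))
3.5 [0.44731834 0.11481531 0.33735394] [ 2.58017557e+00  1.79183527e+00 -2.06255002e-04]
y axis deg -20.44293757724192 [ 3.96486389e-05 -2.87309026e-04 -9.99999958e-01]
```

View pics/w2.png

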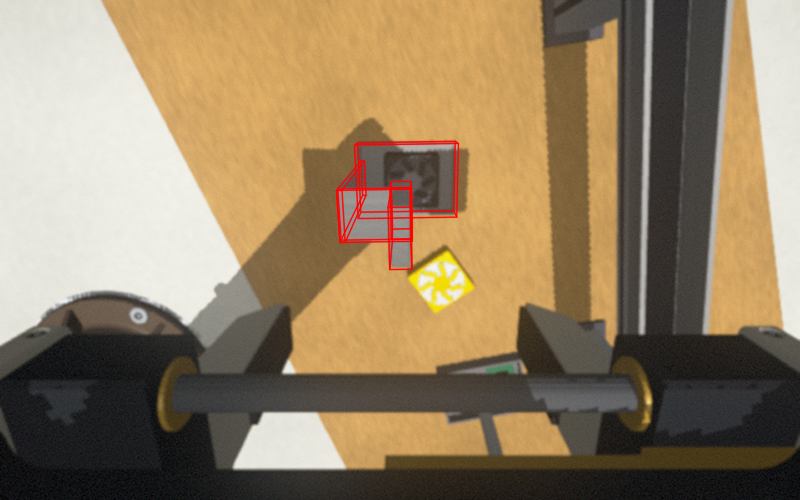

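The overlay matches the carrier at (370,190). The TCP is about 7.5 mm short in y, so I correct that and descend.

Emit:
{"op": "move_arm", "data": {"series": [[0.1,0.7,0,0,0,0],[0,0,-1.5,0,0,0],[0,0,-2.5,0,0,0],[0,0,-2.5,0,0,0],[0,0,-2.5,0,0,0],[0,0,-1.5,0,0,0],[0,0,-0.7,0,0,0],[0,0,0,0,0,0]]}}

```text
clock: 4.3
position: [0.4482, 0.1228, 0.225]
ee_rot: [-2.579, -1.793, 0.001]
force: [0.1, 0.1, 0.5]
width: 1.001
```

Emit:
{"op": "move_arm", "data": {"series": [[0,0,0,0,0,0],[0,0,0,0,0,0],[0,0,0,0,0,0],[0,0,0,0,0,0],[0,0,0,0,0,0],[0,0,0,0,0,0],[0,0,0,0,0,0],[0,0,0,0,0,0]], "grip": 0, "force": 40}}

```text
clock: 5.1
position: [0.4482, 0.1226, 0.225]
ee_rot: [2.579, 1.793, -0.0]
force: [-0.2, 1.6, -0.5]
width: 0.356
```

Emit:
{"op": "move_arm", "data": {"series": [[0,0,0,0,0,0],[0,0,0,0,0,0],[0,0,0,0,0,0],[0,0,0,0,0,0],[0,0,0,0,0,0]]}}

```text
clock: 5.6
position: [0.4481, 0.1227, 0.225]
ee_rot: [-2.579, -1.794, 0.0]
force: [-1.1, 1.4, 0.1]
width: 0.148
```

Emit:
{"op": "move_arm", "data": {"series": [[0,0,0.5,0,0,0],[0,0,1,0,0,0],[0,0,1,0,0,0],[0,0,1,0,0,1.7],[0,0,1,0,0,2],[0,0,1,0,0,2],[0,0,0.5,0,0,2],[0,0,0,0,0,1]]}}

```text
clock: 6.4
position: [0.4488, 0.1228, 0.2865]
ee_rot: [2.434, 1.984, 0.003]
force: [0.2, 0.8, -3.6]
width: 0.15
```

```bash
cat > c.py <<'E'
from fit import *
import sys
zc=lambda s: s['position'][2]-.001
s=monitor.observe(); print(s['clock'],s['position'],'F',s['force'],'T',s['ft_torque'],s['width'])
Rm=cv2.Rodrigues(s['ee_rot'])[0];yaw=np.arctan2(Rm[1,1],Rm[0,1]);print('y axis deg',np.degrees(yaw),Rm[:,2])
rail=np.array([.6305,.032,-.206]); p=np.array([*s['position'][:2],yaw])
q=pose(rail,0)[0].T@np.array([p[0]-rail[0],p[1]-rail[1],0]); print('tcp in rail (mm)',(q*1000).round(1),'foot z',s['position'][2]-.075-.17)
for n in sys.argv[2:]:
    im,*cm=cam(n); v=cv2.resize(im,None,fx=2,fy=2,interpolation=2); K=cm[0].copy();K[:2]*=2
    draw(v,CAR,p,zc(s),[K,*cm[1:]],(255,0,0)); draw(v,RAIL,rail,.17,[K,*cm[1:]],(0,255,0))
    u=proj(np.array([p[0],p[1],s['position'][2]-.05]),K,*cm[1:])[0].astype(int)
    a=max(0,u[1]-220);b=max(0,u[0]-280); save(sys.argv[1]+n,v[a:a+440,b:b+560])
E
python3 c.py l scene
```

```text
6.4 [0.44877581 0.1228014  0.28647731] F [ 0.22164333  0.84098032 -3.62746152] T [ 0.01331818 -0.15334175 -0.01686968] 0.1497075649321057
y axis deg -11.623318713554788 [ 2.17525077e-03  3.12171849e-04 -9.99997585e-01]
tcp in rail (mm) [-196.5   51.7    0. ] foot z 0.04147730804604291
```

View pics/lscene.png

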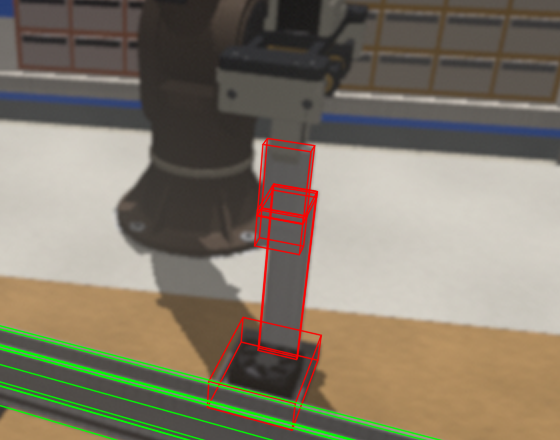

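The carrier is held upright, the foot is about 41 mm above the channel floor and the overlay agrees. Now across the rail.

Emit:
{"op": "move_arm", "data": {"series": [[1.2,-0.4,0,0,0,0],[2.5,-0.8,0,0,0,0],[3,-1,0,0,0,0],[3.2,-1,0,0,0,0],[3.2,-1,0,0,0,0],[2.7,-0.9,0,0,0,0],[2,-0.6,0,0,0,0],[1,-0.3,0,0,0,0]]}}

```text
clock: 7.25
position: [0.6384, 0.0606, 0.2835]
ee_rot: [-2.439, -1.98, 0.002]
force: [0.9, 0.1, -3.1]
width: 0.149
```

Emit:
{"op": "move_arm", "data": {"series": [[0,0,0,0,0,0],[0,0,0,0,0,0],[0,0,0,0,0,0]]}}

```text
clock: 7.55
position: [0.6353, 0.0633, 0.2853]
ee_rot: [-2.435, -1.985, 0.0]
force: [-0.3, -0.6, -4.2]
width: 0.146
```

```bash
python3 c.py m scene top; python3 - <<'E'
import cv2,numpy as np
a=cv2.imread('pics/mscene.png');b=cv2.imread('pics/mtop.png');h=min(a.shape[0],b.shape[0])
cv2.imwrite('pics/mm.png',np.hstack([a[:h,80:480],b[:h,80:480]]))
E
```

```text
7.55 [0.6353148  0.06332689 0.28529921] F [-0.33809536 -0.62263575 -4.18257474] T [-0.06483317 -0.03065356 -0.01494051] 0.14590654973637515
y axis deg -11.61572569704601 [-1.19462432e-04  2.70144570e-05 -9.99999992e-01]
tcp in rail (mm) [-1.7 31.6  0. ] foot z 0.040299206631734835
```

View pics/mm.png

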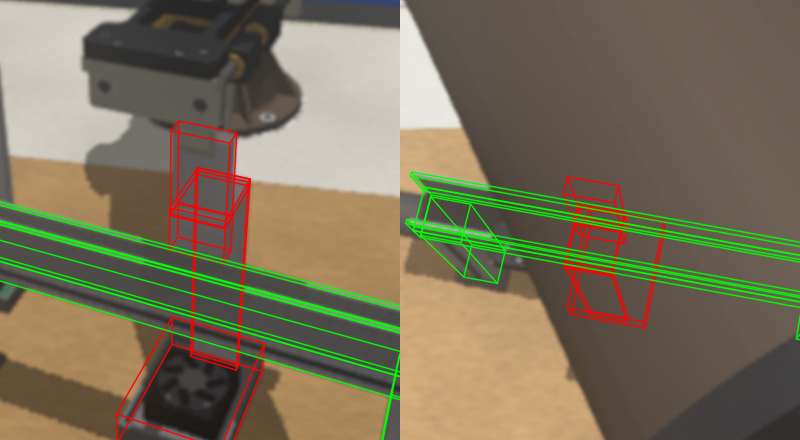

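Both views show the spine on the robot's side, the tray under the beam and the foot over the channel (x about −2 mm). I lower it while watching the force.

Emit:
{"op": "move_arm", "data": {"series": [[0.1,0,-0.5,0,0,0],[0,0,-0.8,0,0,0],[0,0,-0.8,0,0,0],[0,0,-0.7,0,0,0],[0,0,-0.4,0,0,0],[0,0,0,0,0,0],[0,0,0,0,0,0]]}}

```text
clock: 8.35
position: [0.6373, 0.0626, 0.2531]
ee_rot: [-2.436, -1.984, -0.0]
force: [0.2, 0.2, -3.5]
width: 0.148
```

Emit:
{"op": "move_arm", "data": {"series": [[0,0,-0.3,0,0,0],[0,0,-0.2,0,0,0],[0,0,-0.1,0,0,0],[0,0,-0.1,0,0,0],[0,0,0,0,0,0],[0,0,0,0,0,0]]}}

```text
clock: 8.95
position: [0.6372, 0.0626, 0.2461]
ee_rot: [2.436, 1.984, 0.0]
force: [0.3, 0.6, -4.6]
width: 0.145
```

Emit:
{"op": "move_arm", "data": {"series": [[0,0,-0.1,0,0,0],[0,0,-0.1,0,0,0],[0,0,0,0,0,0],[0,0,0,0,0,0]]}}

```text
clock: 9.35
position: [0.6375, 0.0627, 0.2448]
ee_rot: [2.435, 1.983, 0.001]
force: [-0.5, -0.3, 5.2]
width: 0.146
```

Contact came at TCP z 0.245, the height predicted for seating, and the force went from −4 to +5 N. I check before releasing.

```bash
python3 c.py s scene; python3 - <<'E'
from h import *
im,*cm=cam('wrist'); im=cv2.resize(im,(560,350))
a=cv2.imread('pics/sscene.png')[:,:,::-1]
save('ss',np.hstack([a[:350,80:400],im[:, 90:560]]))
E
```

```text
9.35 [0.63748335 0.06270953 0.24475627] F [-0.49407183 -0.31472315  5.16262629] T [-0.18233187  0.21116111 -0.03900983] 0.1458736135210865
y axis deg -11.681422895436613 [ 1.11861048e-03  1.24482332e-04 -9.99999367e-01]
tcp in rail (mm) [ 0.6 31.5  0. ] foot z -0.00024373177372513655
```

View pics/ss.png

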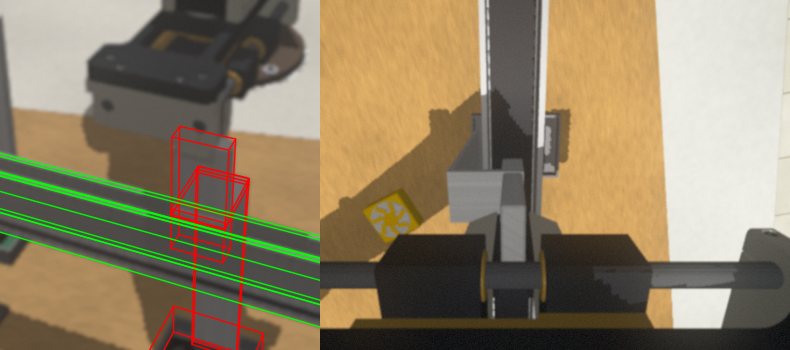

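The wrist view shows the arm over the lip, with the plate at (512,200) centred over the channel and square to it. Releasing.

Emit:
{"op": "move_arm", "data": {"series": [[0,0,0.1,0,0,0],[0,0,0,0,0,0],[0,0,0,0,0,0],[0,0,0,0,0,0],[0,0,0,0,0,0],[0,0,0,0,0,0],[0,0,0,0,0,0],[0,0,0,0,0,0]], "grip": 0.9}}

```text
clock: 10.25
position: [0.6372, 0.0626, 0.245]
ee_rot: [2.436, 1.984, -0.0]
force: [0.4, 0.8, -0.5]
width: 0.798
```

Emit:
{"op": "move_arm", "data": {"series": [[0,0,0.5,0,0,0],[0,0,1.5,0,0,0],[0,0,2,0,0,0],[0,0,2,0,0,0],[0,0,2,0,0,0],[0,0,1,0,0,0],[0,0,0,0,0,0],[0,0,0,0,0,0]]}}

```text
clock: 11.05
position: [0.6371, 0.0625, 0.3347]
ee_rot: [2.436, 1.984, -0.0]
force: [0.7, -0.1, -0.5]
width: 0.897
```

```bash
cat > e.py <<'E'
from fit import *
s=monitor.observe(); print(s['clock'],s['position'],s['force'],s['width'])
p=np.array([.6373,.0627,-.204]); rail=np.array([.6305,.032,-.206]); out=[]
for n in ['scene','wrist']:
    im,*cm=cam(n); o=outline_of(n,'carrier_grip')
    if o: print(n,o[0]['p'],fit(CAR,p,.244,[(o[0]['mask'].astype(float),cm)]))
    if n=='scene':
        c=outline_of(n,'caddy_grip'); print('caddy rect',c and c[0]['rect'])
    draw(im,CAR,p,.244,cm,(255,0,0)); draw(im,RAIL,rail,.17,cm,(0,255,0)); out.append(im[60:,100:500])
save('end',np.hstack(out))
E
python3 e.py
```

```text
11.05 [0.63705645 0.06254362 0.33474523] [ 0.69070562 -0.14741115 -0.49543785] 0.8970197083541951
scene 0.93 (array([ 0.63736125,  0.0634517 , -0.16284847]), np.float64(-0.7711922274692001))
caddy rect [216.9, 168.5, 35.0, 127.5]
wrist 0.72 (array([ 0.6378405 ,  0.06180911, -0.2110296 ]), np.float64(-0.6683188850238448))
```

View pics/end.png

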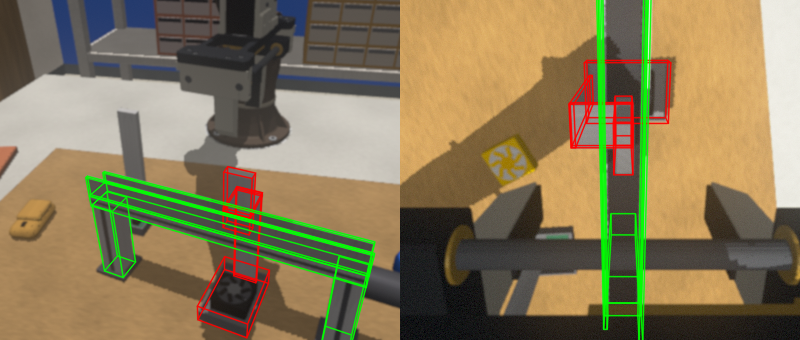

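The carrier hangs upright, square and seated. The gripper is clear and the caddy hasn't moved.

```bash
python3 -c "
from cell import workorder
print(workorder.sign_off())"
```

```text
the job is handed in; nothing more can be done
None
```

I hung the hooked carrier on the rail and handed the job in at about 11 s of the allowed 38 s. I gripped it by its plate, carried the foot about 40 mm above the channel floor over the lip, and lowered it until it touched the floor. I then let go and backed the gripper off about 90 mm upward.

**Seating:** the hook touched down at TCP height 0.245 m, as predicted. The foot was about 0 mm above the floor, 0.6 mm off the centre line and 31 mm from the rail's middle, with yaw within 1° of the rail.

**After release:** refits from the scene and wrist cameras put the carrier within about 1 mm of its release position. The wrist fit shows it square to the rail. The scene fit, where the rail hides part of the carrier, gave a yaw about 2.5° different, still well inside the 14° limit. The force on the tool was near zero.

**Caddy:** its outline in the scene camera moved by less than 1 pixel, so it stayed where it stood.

No check failed, but the handover reports no verdict.

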